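# Latch the screen and hold the exposure paddle

## Task

Secure the screen frame on the exposure unit by swinging the steel turnbutton a quarter turn so that it points straight across the frame's front rail; only then press the spring-loaded black hold-to-run paddle half-way, until it lies level with the aluminium rails beside it. Keep it steadily there for three seconds and finish while still holding it down with the robot; never push it down to its stop, which trips the machine. Keep the frame shut and leave the jar, squeegee, tape roll and cup where they are.

Things in the scene. Friction and masses are not known exactly. Their poses are not given: they have to be found in the camera images.
- turnbutton_pivot (a point): Point on the turnbutton's vertical pivot axis, at the underside of the turnbutton, 78 mm above the table. It belongs to the fixed exposure unit, a grey box 345 x 330 mm and 50 mm high: its x axis points from the unit's front ledge to its back, across the front rail of the screen frame; y to the unit's left, z up. The unit reaches 25 mm in front of the pivot and 320 mm behind it, 165 mm to each side; it stands on the robot's left or right, turned up to 0.2 rad
- turnbutton (a joint): Angle (rad) of the steel turnbutton: a flat wing 18 mm wide and 8 mm thick, from 5 mm behind the pivot to 65 mm out, its underside 3 mm above the frame. 0 = the wing points along the unit's +y axis (beside the frame); it grows clockwise seen from above; 1.57 = it points along the unit's +x axis, straight across the frame's front rail (secured). Starts between -0.4 and 0.15; stops at -0.5 and 1.65. Stays where it is left; turns with about 0.06 N m of friction
- turnbutton_tab (a point): Centre of the upright steel tab on the turnbutton by which it is turned or pushed: 34 mm long along the wing (29 to 63 mm from the pivot), 10 mm thick, standing 38 mm up from the wing's upper face (86 mm above the table) to 124 mm above the table. This point is 46 mm from the pivot axis, 104 mm above the table. y axis points outward along the wing, z up
- frame_rail (a point): Middle of the upper face of the front rail (40 mm wide, 310 mm long) of the red-painted screen frame with blue mesh, 280 x 310 mm and 22 mm thick, hinged on the unit at its far edge, free to lift. 75 mm above the table while the frame lies shut, as it starts, and 40 mm behind the turnbutton's pivot along the unit's x axis; it rises when the frame is lifted
- paddle (a joint): Angle (rad) of the spring-loaded hold-to-run paddle: 0 = released, its free end (towards the robot) tilted up by 0.22 rad; grows as it is pressed; 0.22 = level, half-way, its top flush with the tops of the aluminium rails; 0.44 = right down on its stop. The spring's moment grows from about 0.3 N m at 0 to 0.6 at 0.22 and 0.9 N m at 0.44 (4, 8 and 12 N at the ribbed part); it springs back when let go
- paddle_pad (a point): The pressing point: centre of the ribbed part of the black paddle's upper face, 75 mm from its hinge. The paddle is 125 mm long, 64 mm wide, 12 mm thick, hinged at its end away from the robot, 75 mm above the table. When the paddle is pressed this point goes down from about 97 mm above the table (released) to 81 mm (level) and 64 mm (on its stop). At rest its x axis points level along the box towards the hinge, y to the left; the axes turn with the paddle
- rail_level (a point): Fixed point on the grey paddle box, between its two aluminium rails at the height of their tops, 81 mm above the table: where the pressing point lies when the paddle is level. x points from the free end to the hinge, z up. The rails are 12 mm wide, 155 mm long, 74 mm apart on their inner faces, one on each side of the paddle; the box is 175 x 110 mm, fixed, on the robot's other side from the exposure unit, turned up to 0.25 rad
- jar: White ink jar with a black cap, 64 mm across, 100 mm tall, standing behind the paddle box; origin at the centre of its underside. Leave it alone
- squeegee: Squeegee lying flat in front of the robot: wooden grip with rubber blade, 90 x 220 x 26 mm; origin under the middle of the edge of its blade, away from the robot. Leave it alone
- tape: Cardboard-coloured tape roll lying on its side face, 104 mm across, 45 mm high, to the far right; origin at the centre of its underside. Leave it alone
- cup: White ceramic cup, 76 mm across, 95 mm tall, to the far left; origin at the centre of its underside. Leave it alone
There are look-alikes about, which are no part of the job. Of the things that look like the part that bears paddle, the smallest one is meant.

How it is judged:
By the outcome, as a careful person would: the job done as asked, in the order asked, and still so for the second after the job is handed in, while the arm keeps its last pose, push and grip.
It also fails if it takes over 48 s, if anything falls off the work surface, if the arm or the gripper's body presses on something with over 40 N, if the wrist force passes 120 N, or if a joint passes its speed limit or range.

## Robot

A 6-joint arm with a two-finger parallel gripper is mounted at the origin on the work surface. World frame = base frame: x ahead of the robot, y to its left, z up, the work surface at z = 0. Lengths are in m, angles in degrees, forces in N, time in s.
With the tool pointing down it reaches from about 0.3 to 0.775 m from the base axis. Payload 14.6 kg.
Tool frame: the origin (TCP) lies between the finger pads; the fingertips stand manip.tips_ahead ahead of it and the grasp point (between the pads) lies 5 mm behind it (manip.tips_ahead is the distance from the TCP to the fingertips, in m); z points along the fingers, y is the line along which they close (so a half turn about z gives the same grasp; the last joint's range is limited). The gripper opens to 94 mm and grips with 3 to 60 N. Pads are 16 mm wide; open, the fingers measure 119 mm over their backs; the gripper's body (75 mm by 177 mm) begins 78 mm behind the grasp point.
Start: joints at [-76.41, 17.183, 87.147, -0, 75.671, -3.816], TCP at [0.165, -0.525, 0.219] pointing down, gripper open.
Joint ranges: [-173.82, 173.82], [-45.26, 126.66], [13.44, 144.39], [-59.66, 239.66], [0, 175.72], [-146.38, 146.38]. Speed limits (degrees/s): [127.2, 127.2, 147.25, 180, 180, 180].

## Interface

Orientations are given as a 3x3 rotation matrix whose columns are the frame's x, y, z axes.
In Python, from cell import telemetry, eyes, order, manip gives the robot as it stands. The module is installed in compiled form; this text tells all that it offers.
- The arm moves only by the tool arm_command, never from a script. Its argument "increments" is a list of rows, each an object with "rot": the turn, a rotation vector about the tool's x, y, z in rad, a list of three; "offset": the shift along the tool's x, y, z in mm, a list of three; "grip": the gripper's target within -1 to 1 (shut at 1, half-way at 0, fully open at -1). A call has 1 to 5 rows; each row is the pose to reach, as a shift and turn from the pose commanded when the call began, along the tool's axes at that moment; what a row does not reach only later rows make up. A row lasts 1/12 s, in which the tool goes at most 41.7 mm and 7.16 degrees, less where a joint would pass 70% of its speed; a pose out of reach is approached as far as the arm can. A call with a gripper value outside its range is refused whole. The fingers move at their own pace and stop on an object; "force" is the grip in N (left out, the last holds). Time passes only in rows, so rows that repeat a pose let the fingers close. It gives the time, the measured TCP pose, the force, the opening and the grip force at its end, in the units of the state.
- telemetry.sense(): the state, without advancing time (a new reading comes with each control period).
- eyes.snapshot(name): name is "scene" or "top"; returns (picture, depth): 400x640x3 uint8, red, green, blue; 400x640 float32, m along the optical axis (not along the pixel's ray), 0 where there is no reading.
- eyes.get_calibration(name): a dict with "fovy" (degrees; the focal length in pixels is half the picture's height over the tangent of half this angle, whatever the lens; pixels are square), "cx", "cy" (the principal point, pixels), "origin" and "attitude" of the camera in the world. Camera axes: x right, y up, looking along -z (the intrinsics and any distortion apply to the point x, -y, -z); pixel columns grow to the right and rows downward; lengths in m; the calibration is good to about 2 mm. A picture is of the moment at which its call begins. get_calibration takes no time and is no camera call.
- order.sign_off(): hands the job in; it is judged then, once.
Trained networks look in the newest picture that a camera, given by its name, has taken for a name from the list of things; names that differ only in an ending like _2 or _b are one class to them, and where a whole thing is asked for, a point or a joint stands for the part that bears it (a point fixed in the world has none). Each returns a list of dicts, best first, with "score" (0 to 1); they miss things now and then, are a little off and sometimes report something else, mostly with a low value. They report only what shows in the picture. A call takes as long as a camera call. They do not tell look-alikes from the thing itself.
- eyes.trace(label, camera): "pixels" (400x640 bool, what is visible of it) and "at" ([column, row] in pixels, amid what is visible of it).
The state is a dict: "t": time; "joints": joint angles; "dq": joint speeds; "joint_efforts": joint torques, N m; "tcp_pos": TCP position; "ee_rot": TCP orientation; "force": force on the tool from outside, world axes, zero at the start; "torque": the same for the moment, N m; "opening": opening from 0.0 (shut) to 1.0 (fully open); "finger_force": force on a finger pad.
Only numpy, scipy, OpenCV 4.12 (cv2) and the standard library are available. Lean on these libraries where they do the work, as an engineer would, in place of code of your own. Each camera call takes 0.05 s, during which the arm holds its last target. There are 200 camera calls.

## Working session

There is one attempt and no reset: what is moved stays moved. The work goes in short steps, Python scripts to look and compute and a tool call to move; the robot and the scene stay as the last step left them, time stands still between calls to the robot, and variables do not carry over. Pictures are saved under pics/ and viewed, at most 10 in all, crops included, and the job is handed in when it is done.

Besides the shell and the picture viewer there is one more tool, called after ">>>" as name(argument=value, ...) on one line, values as JSON. arm_command: Moves the arm, as the interface text tells. Its arguments: {"type":"object","properties":{"increments":{"type":"array"},"force":{"type":"number"}},"required":["increments"]}

```bash
mkdir -p pics
cat > h.py <<'E'
import numpy as np, cv2
from cell import telemetry, eyes, order, manip
def snap(n,f=None):
    p,d=eyes.snapshot(n)
    if f: cv2.imwrite('pics/'+f,p[:,:,::-1])
    return p,d
def cloud(n,d):
    c=eyes.get_calibration(n); f=d.shape[0]/2/np.tan(np.radians(c['fovy'])/2)
    v,u=np.mgrid[:d.shape[0],:d.shape[1]]
    P=np.stack([(u-c['cx'])/f*d,-(v-c['cy'])/f*d,-d],-1)
    W=P@np.array(c['attitude']).T+np.array(c['origin']); W[d==0]=np.nan
    return W
E
python3 - <<'E'
from h import *
print(manip.tips_ahead, telemetry.sense())
for n in ['scene','top']:
    c=eyes.get_calibration(n); print(n,c)
    p,d=snap(n,n+'0.png'); W=cloud(n,d); np.save(n+'0.npy',W)
    for l in ['paddle','turnbutton','turnbutton_tab','frame_rail','jar','squeegee','tape','cup']:
        for r in eyes.trace(l,n):
            m=r['pixels']; q=W[m]; print(n,l,round(r['score'],2),r['at'],m.sum(),np.nanmedian(q,0).round(3),np.nanmin(q,0).round(3),np.nanmax(q,0).round(3))
E
```

```text
0.014 {'t': 0.0, 'joints': array([-7.64092853e+01,  1.72148174e+01,  8.71821989e+01, -7.22473695e-04,
        7.56687200e+01, -3.81641049e+00]), 'dq': array([-0.08202182,  0.03361449, -0.02825497, -0.10299317,  0.02882086,
        0.05116931]), 'joint_efforts': array([-1.64290061e-03, -5.31811845e+01, -3.52738380e+01,  7.07996939e-02,
        2.44465994e-02, -1.35130986e-04]), 'tcp_pos': array([ 0.16446754, -0.52456816,  0.21888006]), 'ee_rot': array([[ 9.54202206e-01,  2.99162281e-01, -2.81476445e-04],
       [ 2.99162407e-01, -9.54201560e-01,  1.11231847e-03],
       [ 6.41784673e-05, -1.14558391e-03, -9.99999342e-01]]), 'force': array([-0.64561615,  0.11866396,  0.23076466]), 'torque': array([ 0.0232179 , -0.03036371,  0.03028487]), 'finger_force': 0.0, 'opening': 0.9968016767269102}
scene {'fovy': 44.178885873756954, 'cx': 317.0128212988259, 'cy': 195.8258586840717, 'origin': array([1.6154998 , 0.84207957, 1.11352241]), 'attitude': array([[-0.5959231 , -0.48379701,  0.64094939],
       [ 0.80280562, -0.33956752,  0.49009901],
       [-0.01946284,  0.80661909,  0.59075109]])}
scen
[... 2081 characters left out ...]
rame_rail 0.94 [264.7, 138.3] 6546 [0.757 0.223 0.063] [0.598 0.05  0.045] [0.917 0.394 0.088]
top frame_rail 0.74 [148.0, 217.7] 586 [0.486 0.631 0.055] [ 0.445  0.581 -0.008] [0.542 0.699 0.102]
top jar 0.75 [373.7, 144.3] 376 [ 0.694 -0.168  0.095] [ 0.675 -0.211 -0.005] [ 0.768 -0.139  0.108]
top squeegee 0.62 [321.8, 246.7] 1609 [0.359 0.023 0.023] [ 0.308 -0.088 -0.007] [0.41  0.135 0.037]
top squeegee 0.34 [374.8, 146.1] 366 [ 0.694 -0.169  0.094] [ 0.675 -0.216 -0.003] [ 0.754 -0.139  0.108]
top tape 0.7 [507.6, 221.9] 575 [ 0.409 -0.608  0.041] [ 0.356 -0.662 -0.006] [ 0.467 -0.558  0.055]
top cup 0.58 [148.5, 220.1] 557 [0.486 0.632 0.058] [ 0.445  0.581 -0.006] [0.532 0.705 0.102]
```

View pics/scene0.png

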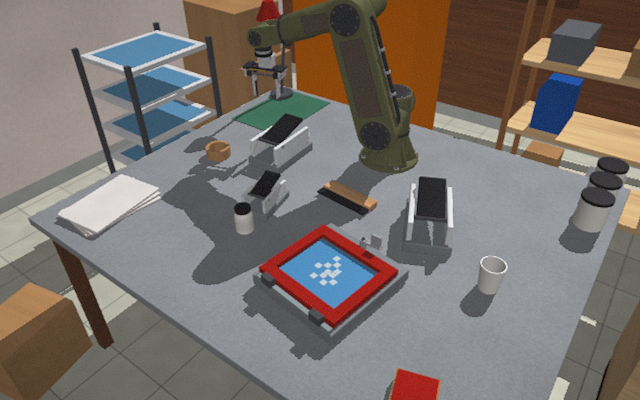

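View pics/top0.png

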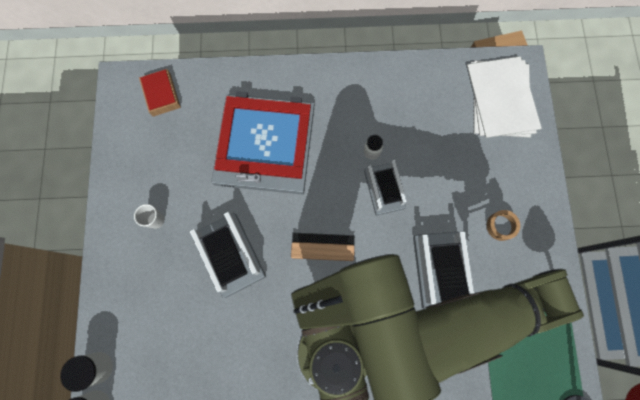

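Run:
```python
from h import *
# combine both clouds; fit geometry
for n in ['top','scene']:
    W=np.load(n+'0.npy').reshape(-1,3); pic=cv2.imread(f'pics/{n}0.png').reshape(-1,3).astype(int)
    x,y,z=W.T; b,g,r=pic.T
    # unit top+frame
    m=(x>.52)&(x<1)&(y>.0)&(y<.45)&(z>.035)&(z<.1)
    print(n,'unit',m.sum(),cv2.minAreaRect(W[m][:,:2].astype(np.float32)))
    m2=m&(r>g+50)&(r>b+40)&(z>.06)
    print('red',m2.sum(),cv2.minAreaRect(W[m2][:,:2].astype(np.float32)),np.median(W[m2],0))
    t=(x>.55)&(x<.66)&(y>.2)&(y<.35)&(z>.1)&(z<.14)
    print('tab',t.sum(),cv2.minAreaRect(W[t][:,:2].astype(np.float32)),W[t].mean(0))
    m=(x>.42)&(x<.68)&(y>-.3)&(y<-.1)&(z>.03)&(z<.12)
    print('box',m.sum(),cv2.minAreaRect(W[m][:,:2].astype(np.float32)))
    k=m&(z>.07)&(abs(z-.081)<.006)&(r>120)
    print('rails',k.sum(),cv2.minAreaRect(W[k][:,:2].astype(np.float32)))
    k=m&(z>.07)&(r<70)
    c=W[k]; print('black',k.sum(),cv2.minAreaRect(c[:,:2].astype(np.float32)),np.median(c,0), c[:,2].min(),c[:,2].max())
```

```text
top unit 8281 ((0.7465258836746216, 0.2246662676334381), (0.3311636745929718, 0.3492157757282257), 81.57245635986328)
red 2920 ((0.7584800124168396, 0.22296760976314545), (0.3110238015651703, 0.28349077701568604), 81.59253692626953) [0.7473918  0.2243813  0.07474362]
tab 53 ((0.5984998941421509, 0.29133692383766174), (0.03286578878760338, 0.012206539511680603), 86.61922454833984) [0.59782016 0.29023934 0.11788241]
box 1235 ((0.5785873532295227, -0.19951291382312775), (0.2138529270887375, 0.10470772534608841), 11.633460998535156)
rails 221 ((0.5619436502456665, -0.20569640398025513), (0.15473659336566925, 0.09952126443386078), 10.477203369140625)
black 632 ((0.5857889652252197, -0.20210862159729004), (0.19631028175354004, 0.06880975514650345), 11.897397994995117) [ 0.55146229 -0.20654593  0.09491572] 0.07272677524450155 0.11298039973380347
scene unit 9835 ((0.7479707598686218, 0.2250674068927765), (0.332584023475647, 0.35252973437309265), 81.41883087158203)
red 3726 ((0.7619920372962952, 0.22189952433109283), (0.317099392414093, 0.28253644704818726), 81.42463684082031) [0.78497285 0.24720158 0.07431786]
tab 83 ((0.6027845740318298, 0.2925269305706024), (0.014466521330177784, 0.032163724303245544), 9.306547164916992) [0.60368823 0.29330311 0.11442517]
box 1047 ((0.5630322694778442, -0.20200566947460175), (0.1684332638978958, 0.10706166177988052), 10.127470016479492)
rails 131 ((0.5646573901176453, -0.20428815484046936), (0.1591564118862152, 0.1018792912364006), 9.898646354675293)
black 460 ((0.5558148622512817, -0.2064630538225174), (0.13012383878231049, 0.0713585689663887), 9.078886985778809) [ 0.56056333 -0.20390696  0.09273158] 0.07216587600783697 0.11231221662291913
```

The scene view shows the unit with its red frame at about (330,272) and the turnbutton at about (373,240). The small paddle box is at (268,185). The two larger paddle boxes, at (282,135) and (432,200), are the look-alikes.

```bash
cat >> h.py <<'E'
from scipy.spatial.transform import Rotation as Ro
def to(p,a,T=None):
    """offset(mm)/rot to a tool-down pose at p with closing axis at yaw a (deg)"""
    s=telemetry.sense(); R=np.array(s['ee_rot']); a=np.radians(a)
    c,n=np.cos(a),np.sin(a); Rt=np.array([[-n,c,0],[c,n,0],[0,0,-1]]); Rt[:,0]=np.cross(Rt[:,1],Rt[:,2])
    return (R.T@(np.array(p)-s['tcp_pos'])*1000).round(1),Ro.from_matrix(R.T@Rt).as_rotvec().round(4)
E
python3 -c "
from h import *
print(to([.601,.292,.2],0))"
```

```text
(array([ 660.9, -648.8,   19.4]), array([-0.   ,  0.   , -1.267]))
```

>>> arm_command(increments=[{"rot":[0,0,0],"offset":[29,-28,0],"grip":0},{"rot":[0,0,0],"offset":[58,-57,0],"grip":0},{"rot":[0,0,0],"offset":[87,-85,0],"grip":0},{"rot":[0,0,0],"offset":[116,-114,0],"grip":0},{"rot":[0,0,0],"offset":[145,-142,0],"grip":0}])

```text
t: 1.32
tcp_pos: [0.2608, -0.3441, 0.2195]
ee_rot: [[0.954, 0.299, 0.0], [0.299, -0.954, -0.0], [0.0, 0.0, -1.0]]
force: [1.2, -0.5, 0.3]
opening: 0.682
finger_force: 0.0
```

>>> arm_command(increments=[{"rot":[0,0,0],"offset":[29,-28,0],"grip":0},{"rot":[0,0,0],"offset":[58,-57,0],"grip":0},{"rot":[0,0,0],"offset":[87,-85,0],"grip":0},{"rot":[0,0,0],"offset":[116,-114,0],"grip":0},{"rot":[0,0,0],"offset":[145,-142,0],"grip":0}])

```text
t: 1.73
tcp_pos: [0.3567, -0.1652, 0.2198]
ee_rot: [[0.954, 0.299, 0.001], [0.299, -0.954, -0.0], [0.001, 0.001, -1.0]]
force: [0.4, -0.6, -0.6]
opening: 0.497
finger_force: 0.0
```

>>> arm_command(increments=[{"rot":[0,0,0],"offset":[29,-28,0],"grip":0},{"rot":[0,0,0],"offset":[58,-57,0],"grip":0},{"rot":[0,0,0],"offset":[87,-85,0],"grip":0},{"rot":[0,0,0],"offset":[116,-114,0],"grip":0},{"rot":[0,0,0],"offset":[145,-142,0],"grip":0}])

```text
t: 2.15
tcp_pos: [0.4527, 0.014, 0.2197]
ee_rot: [[0.954, 0.299, 0.001], [0.299, -0.954, -0.0], [0.001, 0.0, -1.0]]
force: [0.5, -2.0, 0.2]
opening: 0.503
finger_force: 0.0
```

Run:
```python
from h import *
print(telemetry.sense()['tcp_pos'],to([.601,.292,.2],0))
for n in ['scene','top']:
    p,d=snap(n,n+'1.png'); W=cloud(n,d)
    x,y,z=np.moveaxis(W,-1,0)
    t=(x>.55)&(x<.66)&(y>.24)&(y<.35)&(z>.095)&(z<.14)
    q=W[t]; print(n,t.sum(),cv2.minAreaRect(q[:,:2].astype(np.float32)),q.mean(0),q[:,2].max())
    for r in eyes.trace('turnbutton',n): print(r['score'],r['at'],np.nanmedian(W[r['pixels']],0))
```

```text
[0.45268569 0.01402865 0.21969079] (array([ 224.7, -220.8,   19.8]), array([ 6.0000e-04, -4.0000e-04, -1.2668e+00]))
scene 97 ((0.6023588180541992, 0.27789393067359924), (0.014862170442938805, 0.06400934606790543), 0.6870989203453064) [0.60391792 0.29278633 0.11192396] 0.12754352745744357
0.73 [265.9, 196.5] [ 0.58153342 -0.18118522  0.06713074]
0.65 [371.2, 240.9] [0.60457641 0.28240946 0.09035741]
top 54 ((0.5997574329376221, 0.27868154644966125), (0.011193390004336834, 0.05630994215607643), 4.101770401000977) [0.59807254 0.28964759 0.11671084] 0.129614416209344
0.6 [247.2, 179.7] [0.59749446 0.27655406 0.08891019]
0.47 [387.6, 185.3] [ 0.54737533 -0.2071215   0.09494321]
```

>>> arm_command(increments=[{"rot":[0,0,-0.12],"offset":[29,-28,0],"grip":0},{"rot":[0,0,-0.24],"offset":[58,-57,0],"grip":0},{"rot":[0,0,-0.36],"offset":[87,-85,0],"grip":0},{"rot":[0,0,-0.48],"offset":[116,-114,0],"grip":0},{"rot":[0,0,-0.6],"offset":[145,-142,0],"grip":0}])

```text
t: 2.77
tcp_pos: [0.5488, 0.1909, 0.2197]
ee_rot: [[0.616, 0.788, 0.0], [0.788, -0.616, -0.0], [0.0, 0.0, -1.0]]
force: [1.3, -0.4, 1.1]
opening: 0.5
finger_force: 0.0
```

>>> arm_command(increments=[{"rot":[0,0,-0.12],"offset":[0,0,0],"grip":0},{"rot":[0,0,-0.24],"offset":[0,0,0],"grip":0},{"rot":[0,0,-0.36],"offset":[0,0,0],"grip":0},{"rot":[0,0,-0.48],"offset":[0,0,0],"grip":0},{"rot":[0,0,-0.6],"offset":[0,0,0],"grip":0}])

```text
t: 3.18
tcp_pos: [0.5482, 0.1889, 0.2195]
ee_rot: [[0.063, 0.998, -0.0], [0.998, -0.063, -0.0], [-0.0, -0.0, -1.0]]
force: [0.8, 0.1, 0.7]
opening: 0.502
finger_force: 0.0
```

```bash
python3 -c "
from h import *
print(to([.601,.292,.2],0),telemetry.sense()['joints'].round(1))"
```

```text
(array([106.2,  46.2,  19.5]), array([-0.0001,  0.0002, -0.063 ])) [15.4 21.  82.1 -0.  76.9 19. ]
```

>>> arm_command(increments=[{"rot":[0,0,-0.063],"offset":[35,15,6],"grip":0},{"rot":[0,0,-0.063],"offset":[70,31,12],"grip":0},{"rot":[0,0,-0.063],"offset":[106,46,20],"grip":0},{"rot":[0,0,-0.063],"offset":[106,46,40],"grip":0},{"rot":[0,0,-0.063],"offset":[106,46,60],"grip":0}])

```text
t: 3.6
tcp_pos: [0.602, 0.2931, 0.1586]
ee_rot: [[0.004, 1.0, 0.001], [1.0, -0.004, 0.0], [0.0, 0.001, -1.0]]
force: [0.3, -0.3, -0.3]
opening: 0.499
finger_force: 0.0
```

Run:
```python
from h import *
print(telemetry.sense()['tcp_pos'],to([.601,.292,.107],0))
p,d=snap('scene'); p2,d2=snap('top')
a=cv2.resize(p[180:290,310:450],None,fx=5,fy=5); b=cv2.resize(p2[130:210,200:320],None,fx=5,fy=5)
cv2.imwrite('pics/c2.png',a[:,:,::-1])
```

```text
[0.60201321 0.29313824 0.15857333] (array([-1.2, -1. , 51.6]), array([ 0.0006, -0.0002, -0.0041]))
```

View pics/c2.png

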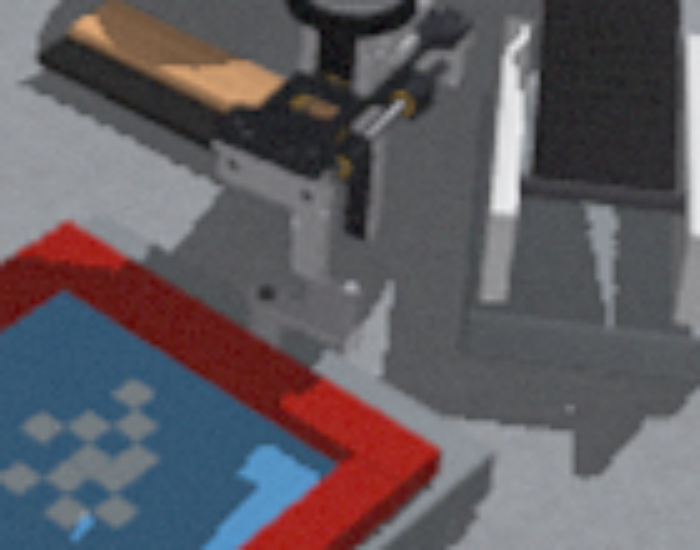

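The crop shows the fingers straddling the tab from above (fingers at about (310,240) and (360,190), tab at about (335,300)), so I go down and grip.

>>> arm_command(increments=[{"rot":[0,0,0],"offset":[-1,-1,20],"grip":0},{"rot":[0,0,0],"offset":[-1,-1,40],"grip":0},{"rot":[0,0,0],"offset":[-1,-1,51],"grip":0},{"rot":[0,0,0],"offset":[-1,-1,51],"grip":0.5},{"rot":[0,0,0],"offset":[-1,-1,51],"grip":1}], force=10)

```text
t: 4.12
tcp_pos: [0.6005, 0.2917, 0.1096]
ee_rot: [[0.005, 1.0, 0.0], [1.0, -0.005, 0.0], [0.0, 0.0, -1.0]]
force: [0.2, -0.7, 0.6]
opening: 0.394
finger_force: 0.0
```

>>> arm_command(increments=[{"rot":[0,0,0],"offset":[0,0,0],"grip":1},{"rot":[0,0,0],"offset":[0,0,0],"grip":1},{"rot":[0,0,0],"offset":[0,0,0],"grip":1},{"rot":[0,0,0],"offset":[0,0,0],"grip":1}], force=10)

```text
t: 4.45
tcp_pos: [0.6002, 0.2925, 0.1092]
ee_rot: [[0.004, 1.0, 0.001], [1.0, -0.004, 0.0], [0.0, 0.001, -1.0]]
force: [-1.9, 0.6, 1.2]
opening: 0.11
finger_force: 0.8
```

```bash
python3 -c "
from h import *
s=telemetry.sense();print(s['tcp_pos'],s['torque'],s['force'],s['opening'],s['finger_force'])"
```

```text
[0.60019714 0.29250236 0.10918548] [0.04765263 0.21237656 0.00783256] [-1.86621803  0.63993212  1.19323543] 0.10982923185052741 0.7695991359651089
```

>>> arm_command(increments=[{"rot":[0,0,0.114],"offset":[-0.3,5.2,0],"grip":1},{"rot":[0,0,0.228],"offset":[-1.2,10.4,0],"grip":1},{"rot":[0,0,0.342],"offset":[-2.7,15.4,0],"grip":1},{"rot":[0,0,0.456],"offset":[-4.7,20.3,0],"grip":1},{"rot":[0,0,0.57],"offset":[-7.3,24.8,0],"grip":1}])

```text
t: 4.87
tcp_pos: [0.6252, 0.285, 0.1092]
ee_rot: [[0.547, 0.837, 0.001], [0.837, -0.547, 0.0], [0.001, 0.001, -1.0]]
force: [-1.3, -2.4, 2.6]
opening: 0.108
finger_force: 10.0
```

>>> arm_command(increments=[{"rot":[0,0,0.114],"offset":[-0.3,5.2,0],"grip":1},{"rot":[0,0,0.228],"offset":[-1.2,10.4,0],"grip":1},{"rot":[0,0,0.342],"offset":[-2.7,15.4,0],"grip":1},{"rot":[0,0,0.456],"offset":[-4.7,20.3,0],"grip":1},{"rot":[0,0,0.57],"offset":[-7.3,24.8,0],"grip":1}])

```text
t: 5.28
tcp_pos: [0.6422, 0.2652, 0.1092]
ee_rot: [[0.913, 0.409, 0.001], [0.409, -0.913, 0.0], [0.001, 0.0, -1.0]]
force: [-0.1, -1.3, 2.3]
opening: 0.108
finger_force: 10.0
```

```bash
python3 -c "
from h import *
s=telemetry.sense();print(s['tcp_pos'],s['torque'],s['force'],s['opening'],s['finger_force'],s['joints']);R=s['ee_rot'];print(np.degrees(np.arctan2(R[1][1],R[0][1])));print(to([.6471,.2396,.109],-98.5))"
```

```text
[0.64218158 0.26522552 0.1091946 ] [-0.19284436 -0.04125416  0.18555124] [-0.11446046 -1.34671265  2.25344971] 0.10846273889495935 10.016475766897202 [ 1.94265383e+01  4.12048537e+01  6.64263148e+01 -1.46254033e-02
  7.23016990e+01  8.52892330e+01]
-65.85826781931796
(array([-6. , 25.4,  0.2]), array([ 0.    , -0.0012,  0.5697]))
```

>>> arm_command(increments=[{"rot":[0,0,0.114],"offset":[-0.3,5.2,0],"grip":1},{"rot":[0,0,0.228],"offset":[-1.2,10.4,0],"grip":1},{"rot":[0,0,0.342],"offset":[-2.7,15.4,0],"grip":1},{"rot":[0,0,0.456],"offset":[-4.7,20.3,0],"grip":1},{"rot":[0,0,0.57],"offset":[-7.3,24.8,0],"grip":1}])

```text
t: 5.7
tcp_pos: [0.6459, 0.2394, 0.1092]
ee_rot: [[0.989, -0.148, 0.002], [-0.148, -0.989, -0.0], [0.002, -0.0, -1.0]]
force: [1.3, -1.4, 1.9]
opening: 0.107
finger_force: 10.0
```

>>> arm_command(increments=[{"rot":[0,0,0],"offset":[0,0,0],"grip":1},{"rot":[0,0,0],"offset":[0,0,0],"grip":0.5},{"rot":[0,0,0],"offset":[0,0,0],"grip":0},{"rot":[0,0,0],"offset":[0,0,0],"grip":0},{"rot":[0,0,0],"offset":[0,0,0],"grip":0}])

```text
t: 6.12
tcp_pos: [0.6451, 0.2402, 0.1083]
ee_rot: [[0.99, -0.141, -0.0], [-0.141, -0.99, 0.0], [-0.0, 0.0, -1.0]]
force: [0.4, -0.7, 0.3]
opening: 0.351
finger_force: 0.0
```

>>> arm_command(increments=[{"rot":[0,0,0],"offset":[0,0,-15],"grip":0},{"rot":[0,0,0],"offset":[0,0,-35],"grip":0},{"rot":[0,0,0],"offset":[0,0,-65],"grip":0},{"rot":[0,0,0],"offset":[0,0,-100],"grip":0.5},{"rot":[0,0,0],"offset":[0,0,-120],"grip":1}])

```text
t: 6.53
tcp_pos: [0.6457, 0.2402, 0.2324]
ee_rot: [[0.99, -0.141, 0.003], [-0.141, -0.99, 0.001], [0.003, -0.002, -1.0]]
force: [0.1, 0.2, 0.7]
opening: 0.393
finger_force: 0.0
```

Run:
```python
from h import *
s=telemetry.sense();R=s['ee_rot'];print(s['tcp_pos'],np.degrees(np.arctan2(R[1][1],R[0][1])),s['joints'].round(1))
print(to([.5435,-.2087,.2],100),to([.5435,-.2087,.2],10))
for n in ['scene','top']:
    p,d=snap(n,n+'3.png'); W=cloud(n,d)
    x,y,z=np.moveaxis(W,-1,0)
    t=(x>.56)&(x<.72)&(y>.18)&(y<.35)&(z>.1)&(z<.14)
    q=W[t]; print(n,t.sum(),cv2.minAreaRect(q[:,:2].astype(np.float32)),q.mean(0))
    f=(x>.56)&(x<1)&(y>.0)&(y<.45)&(z>.06)&(z<.1)
    print(cv2.minAreaRect(W[f][:,:2].astype(np.float32)))
```

```text
[0.64565106 0.24022198 0.23243666] -98.11152407237002 [ 17.4  35.2  59.7   0.   84.9 115.5]
(array([-37.9, 458.9,  31.6]), array([-5.0000e-03,  1.6000e-03,  2.8255e+00])) (array([-37.9, 458.9,  31.6]), array([ 0.0019, -0.0038, -1.8869]))
scene 70 ((0.6475031971931458, 0.2393564134836197), (0.013402936980128288, 0.037699539214372635), 81.39079284667969) [0.64899027 0.24095302 0.115393  ]
((0.7540125250816345, 0.22281493246555328), (0.31597888469696045, 0.3363935947418213), 81.41114807128906)
top 0 ((0.0, 0.0), (0.0, 0.0), 0.0) [nan nan nan]
((0.7689253091812134, 0.22070994973182678), (0.3108835518360138, 0.3040834963321686), 81.35896301269531)<stdin>:8: RuntimeWarning: Mean of empty slice.
  ret = um.true_divide(
```

>>> arm_command(increments=[{"rot":[0,0,0],"offset":[-3,31,0],"grip":1},{"rot":[0,0,0],"offset":[-5,62,0],"grip":1},{"rot":[0,0,0],"offset":[-8,92,0],"grip":1},{"rot":[0,0,0],"offset":[-10,123,0],"grip":1},{"rot":[0,0,0],"offset":[-13,153,0],"grip":1}])

```text
t: 7.05
tcp_pos: [0.6097, 0.089, 0.2271]
ee_rot: [[0.99, -0.141, -0.002], [-0.141, -0.99, -0.0], [-0.002, 0.0, -1.0]]
force: [-0.0, -0.1, 1.2]
opening: 0.003
finger_force: 0.0
```

>>> arm_command(increments=[{"rot":[0,0,0],"offset":[-3,31,0],"grip":1},{"rot":[0,0,0],"offset":[-5,62,0],"grip":1},{"rot":[0,0,0],"offset":[-8,92,0],"grip":1},{"rot":[0,0,0],"offset":[-10,123,0],"grip":1},{"rot":[0,0,0],"offset":[-13,153,0],"grip":1}])

```text
t: 7.47
tcp_pos: [0.5751, -0.0606, 0.2273]
ee_rot: [[0.99, -0.142, -0.002], [-0.142, -0.99, 0.0], [-0.002, -0.0, -1.0]]
force: [0.4, 0.2, -0.5]
opening: 0.004
finger_force: 0.0
```

>>> arm_command(increments=[{"rot":[0,0,-0.06],"offset":[-3,31,10],"grip":1},{"rot":[0,0,-0.12],"offset":[-5,62,25],"grip":1},{"rot":[0,0,-0.19],"offset":[-8,92,40],"grip":1},{"rot":[0,0,-0.25],"offset":[-10,123,55],"grip":1},{"rot":[0,0,-0.316],"offset":[-13,153,70],"grip":1}])

```text
t: 7.88
tcp_pos: [0.5403, -0.2101, 0.1567]
ee_rot: [[0.984, 0.176, -0.001], [0.176, -0.984, 0.001], [-0.001, -0.001, -1.0]]
force: [0.6, 0.3, 0.1]
opening: 0.004
finger_force: 0.0
```

Run:
```python
from h import *
s=telemetry.sense();R=s['ee_rot'];print(s['tcp_pos'],s['opening'],s['force'],to([.5435,-.2087,.12],-80))
p2,d2=snap('top'); p,d=snap('scene'); 
for n,dd in (('scene',d),('top',d2)):
    x,y,z=np.moveaxis(cloud(n,dd),-1,0)
    t=(x>.56)&(x<.72)&(y>.18)&(y<.35)&(z>.1)&(z<.14); q=np.stack([x[t],y[t]],-1).astype(np.float32)
    print('tab',cv2.minAreaRect(q))
a=cv2.resize(p[130:230,210:340],None,fx=6,fy=6); cv2.imwrite('pics/c4.png',a[:,:,::-1])
```

```text
[ 0.54030804 -0.21006011  0.15669746] 0.003625687665991964 [0.57327701 0.33140076 0.09296726] (array([ 3.4, -0.7, 36.7]), array([-0.0008,  0.001 ,  0.0024]))
tab ((0.6493216156959534, 0.23977495729923248), (0.014575059525668621, 0.03808804973959923), 78.15483093261719)
tab ((0.6448697447776794, 0.2387101799249649), (0.012160916812717915, 0.033743783831596375), 79.90919494628906)
```

View pics/c4.png

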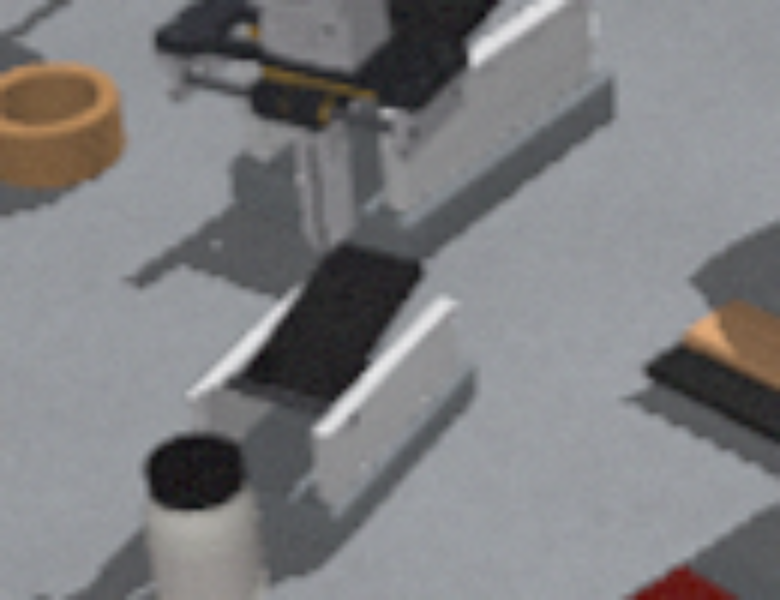

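The crop shows the closed fingers hovering above the small paddle (fingertips at about (325,240), paddle between the white rails at about (330,320)). I go down gradually.

>>> arm_command(increments=[{"rot":[0,0,0],"offset":[3,0,15],"grip":1},{"rot":[0,0,0],"offset":[3,0,30],"grip":1},{"rot":[0,0,0],"offset":[3,0,36],"grip":1},{"rot":[0,0,0],"offset":[3,0,40],"grip":1},{"rot":[0,0,0],"offset":[3,0,43],"grip":1}])

```text
t: 8.4
tcp_pos: [0.5442, -0.2079, 0.1152]
ee_rot: [[0.985, 0.172, -0.0], [0.172, -0.985, 0.0], [-0.0, -0.0, -1.0]]
force: [-0.1, 0.6, -0.6]
opening: 0.004
finger_force: 0.0
```

>>> arm_command(increments=[{"rot":[0,0,0],"offset":[0,0,1],"grip":1},{"rot":[0,0,0],"offset":[0,0,2],"grip":1},{"rot":[0,0,0],"offset":[0,0,3],"grip":1},{"rot":[0,0,0],"offset":[0,0,4],"grip":1},{"rot":[0,0,0],"offset":[0,0,5],"grip":1}])

```text
t: 8.82
tcp_pos: [0.5443, -0.2085, 0.1109]
ee_rot: [[0.985, 0.172, 0.0], [0.172, -0.985, -0.0], [0.0, 0.0, -1.0]]
force: [-1.8, 0.8, 4.1]
opening: 0.005
finger_force: 1.7
```

>>> arm_command(increments=[{"rot":[0,0,0],"offset":[0,0,1],"grip":1},{"rot":[0,0,0],"offset":[0,0,2],"grip":1},{"rot":[0,0,0],"offset":[0,0,3],"grip":1},{"rot":[0,0,0],"offset":[0,0,4],"grip":1},{"rot":[0,0,0],"offset":[0,0,5],"grip":1}])

```text
t: 9.23
tcp_pos: [0.5441, -0.2086, 0.1055]
ee_rot: [[0.985, 0.172, -0.0], [0.172, -0.985, -0.0], [-0.0, 0.0, -1.0]]
force: [-3.6, -2.3, 4.3]
opening: 0.006
finger_force: 2.4
```

```bash
python3 -c "
from h import *
s=telemetry.sense();print(s['tcp_pos'],s['torque'],s['force'])"
```

```text
[ 0.54410101 -0.20858008  0.10548754] [-0.2034065   0.70942193  0.02060994] [-3.58385057 -2.34246248  4.28077765]
```

>>> arm_command(increments=[{"rot":[0,0,0],"offset":[0,0,2],"grip":1},{"rot":[0,0,0],"offset":[0,0,4],"grip":1},{"rot":[0,0,0],"offset":[0,0,6],"grip":1},{"rot":[0,0,0],"offset":[0,0,8],"grip":1},{"rot":[0,0,0],"offset":[0,0,9.5],"grip":1}])

```text
t: 9.65
tcp_pos: [0.5438, -0.2087, 0.096]
ee_rot: [[0.985, 0.172, -0.001], [0.172, -0.985, -0.0], [-0.001, 0.0, -1.0]]
force: [-6.2, -1.9, 7.8]
opening: 0.008
finger_force: 4.0
```

>>> arm_command(increments=[{"rot":[0,0,0],"offset":[0,0,0],"grip":1},{"rot":[0,0,0],"offset":[0,0,0],"grip":1},{"rot":[0,0,0],"offset":[0,0,0],"grip":1}])

```text
t: 9.9
tcp_pos: [0.5438, -0.2087, 0.0961]
ee_rot: [[0.985, 0.172, -0.001], [0.172, -0.985, -0.0], [-0.001, 0.0, -1.0]]
force: [-6.6, -1.5, 7.6]
opening: 0.006
finger_force: 3.8
```

Run:
```python
from h import *
s=telemetry.sense();print(s['tcp_pos'],s['torque'],s['force'])
ax=np.array([np.cos(.175),np.sin(.175)]); ay=np.array([-ax[1],ax[0]]); o=np.array([.5435,-.2087])
for n in ['scene','top']:
    p,d=snap(n); W=cloud(n,d).reshape(-1,3); r=p.reshape(-1,3).max(1)
    u=(W[:,:2]-o)@ax; v=(W[:,:2]-o)@ay; z=W[:,2]
    k=(abs(v)<.028)&(u>-.055)&(u<.07)&(z>.055)&(z<.1)&(r<75)
    A=np.c_[u[k],np.ones(k.sum())]; 
    rr=(abs(abs(v)-.043)<.005)&(abs(u)<.07)&(z>.06)&(z<.1)
    print(n,k.sum(),'slope,z',np.polyfit(u[k],z[k],1),'rails',rr.sum(),np.median(z[rr]))
    for lo in (-.05,-.03,.01,.03,.05):
        j=k&(u>lo)&(u<lo+.02); print('  ',lo,j.sum(),np.median(z[j]).round(4))
    if n=='scene': cv2.imwrite('pics/c5.png',cv2.resize(p[130:230,210:340],None,fx=6,fy=6)[:,:,::-1])
```

```text
[ 0.54380682 -0.20867459  0.09610033] [-0.24817101  1.24849209  0.0345065 ] [-6.6172025  -1.49697257  7.63917994]
scene 243 slope,z [-0.01992341  0.08185602] rails 132 0.07913977109365733
   -0.05 28 0.0825
   -0.03 23 0.0826
   0.01 54 0.0823
   0.03 43 0.0812
   0.05 63 0.0808
top 3 slope,z [0.03254784 0.07835924] rails 0 nan
   -0.05 0 nan
   -0.03 0 nan
   0.01 0 nan
   0.03 0 nan
   0.05 3 0.0805
  return _methods._mean(a, axis=axis, dtype=dtype,
  ret = ret.dtype.type(ret / rcount)
```

View pics/c5.png

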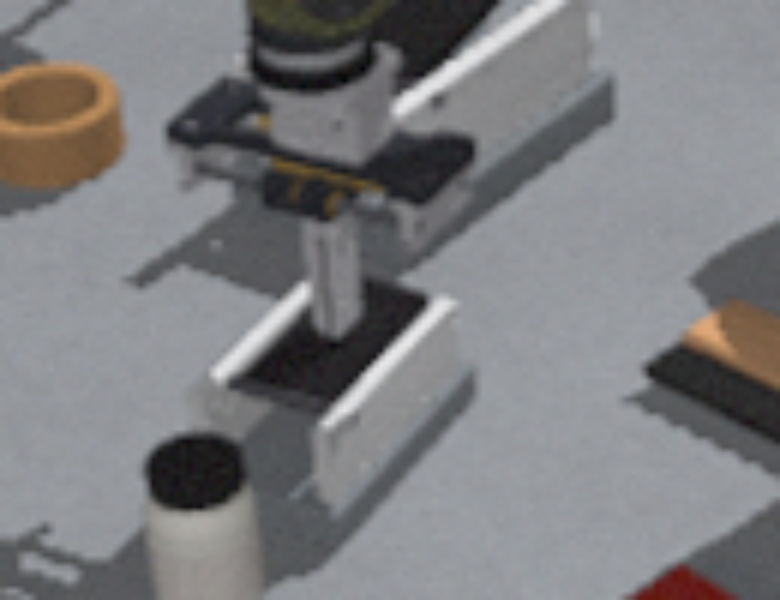

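The paddle looks nearly flush with the rails (paddle top at about (330,350)), with a residual slope of about 0.02 rad. I press 1 mm more and hold.

>>> arm_command(increments=[{"rot":[0,0,0],"offset":[0,0,0.5],"grip":1},{"rot":[0,0,0],"offset":[0,0,1.1],"grip":1},{"rot":[0,0,0],"offset":[0,0,1.1],"grip":1},{"rot":[0,0,0],"offset":[0,0,1.1],"grip":1},{"rot":[0,0,0],"offset":[0,0,1.1],"grip":1}])

```text
t: 10.42
tcp_pos: [0.5438, -0.2087, 0.0951]
ee_rot: [[0.985, 0.172, -0.001], [0.172, -0.985, -0.0], [-0.001, 0.0, -1.0]]
force: [-6.8, -0.4, 8.7]
opening: 0.006
finger_force: 4.4
```

Run:
```python
from h import *
s=telemetry.sense();print(s['tcp_pos'],s['force'])
ax=np.array([np.cos(.175),np.sin(.175)]); ay=np.array([-ax[1],ax[0]]); o=np.array([.5435,-.2087])
for i in range(4):
    p,d=snap('scene'); W=cloud('scene',d).reshape(-1,3); r=p.reshape(-1,3).max(1)
    u=(W[:,:2]-o)@ax; v=(W[:,:2]-o)@ay; z=W[:,2]
    k=(abs(v)<.028)&(u>-.055)&(u<.07)&(z>.074)&(z<.1)&(r<75)
    l=(abs(abs(v)-.043)<.004)&(abs(u)<.06)&(z>.075)&(z<.09)&(r>130)
    print(k.sum(),np.polyfit(u[k],z[k],1),l.sum(),np.median(z[l]))
    x,y,z=W.T; t=(x>.56)&(x<.72)&(y>.18)&(y<.35)&(z>.1)&(z<.14); q=W[t,:2]
    e=np.linalg.eigh(np.cov(q.T))[1][:,1]; print('tab yaw',np.degrees(np.arctan(e[1]/e[0])),q.mean(0))
```

```text
[ 0.5437703  -0.20870369  0.09509684] [-6.77122921 -0.43745918  8.65839522]
221 [0.00016057 0.08057369] 74 0.0804479444524554
tab yaw -9.549385184024876 [0.64940815 0.24109451]
225 [0.00876011 0.080152  ] 74 0.08045299520189642
tab yaw -8.096508252984744 [0.64927194 0.24075302]
231 [-0.00503652  0.08070672] 80 0.08101722954543977
tab yaw -9.873968319209872 [0.64980023 0.24089181]
216 [0.00885291 0.08050139] 80 0.08007060878984462
tab yaw -11.614899484092378 [0.64934297 0.24050784]
```

The paddle is level (slope about 0, flush with the rails at 80.5 mm) and the turnbutton is across the rail. I now hold for more than 3 s.

>>> arm_command(increments=[{"rot":[0,0,0],"offset":[0,0,0],"grip":1},{"rot":[0,0,0],"offset":[0,0,0],"grip":1},{"rot":[0,0,0],"offset":[0,0,0],"grip":1},{"rot":[0,0,0],"offset":[0,0,0],"grip":1},{"rot":[0,0,0],"offset":[0,0,0],"grip":1}])

```text
t: 11.03
tcp_pos: [0.5437, -0.2087, 0.0951]
ee_rot: [[0.985, 0.172, -0.001], [0.172, -0.985, -0.0], [-0.001, 0.0, -1.0]]
force: [-6.8, -1.0, 8.8]
opening: 0.01
finger_force: 4.4
```

>>> arm_command(increments=[{"rot":[0,0,0],"offset":[0,0,0],"grip":1},{"rot":[0,0,0],"offset":[0,0,0],"grip":1},{"rot":[0,0,0],"offset":[0,0,0],"grip":1},{"rot":[0,0,0],"offset":[0,0,0],"grip":1},{"rot":[0,0,0],"offset":[0,0,0],"grip":1}])

```text
t: 11.45
tcp_pos: [0.5438, -0.2087, 0.0951]
ee_rot: [[0.985, 0.172, -0.001], [0.172, -0.985, -0.0], [-0.001, 0.0, -1.0]]
force: [-7.1, -1.3, 9.2]
opening: 0.005
finger_force: 4.4
```

>>> arm_command(increments=[{"rot":[0,0,0],"offset":[0,0,0],"grip":1},{"rot":[0,0,0],"offset":[0,0,0],"grip":1},{"rot":[0,0,0],"offset":[0,0,0],"grip":1},{"rot":[0,0,0],"offset":[0,0,0],"grip":1},{"rot":[0,0,0],"offset":[0,0,0],"grip":1}])

```text
t: 11.87
tcp_pos: [0.5437, -0.2087, 0.0951]
ee_rot: [[0.985, 0.172, -0.001], [0.172, -0.985, -0.0], [-0.001, 0.0, -1.0]]
force: [-6.6, -1.2, 8.5]
opening: 0.009
finger_force: 4.4
```

>>> arm_command(increments=[{"rot":[0,0,0],"offset":[0,0,0],"grip":1},{"rot":[0,0,0],"offset":[0,0,0],"grip":1},{"rot":[0,0,0],"offset":[0,0,0],"grip":1},{"rot":[0,0,0],"offset":[0,0,0],"grip":1},{"rot":[0,0,0],"offset":[0,0,0],"grip":1}])

```text
t: 12.28
tcp_pos: [0.5437, -0.2087, 0.0951]
ee_rot: [[0.985, 0.172, -0.001], [0.172, -0.985, -0.0], [-0.001, 0.0, -1.0]]
force: [-7.0, -0.9, 8.9]
opening: 0.006
finger_force: 4.4
```

>>> arm_command(increments=[{"rot":[0,0,0],"offset":[0,0,0],"grip":1},{"rot":[0,0,0],"offset":[0,0,0],"grip":1},{"rot":[0,0,0],"offset":[0,0,0],"grip":1},{"rot":[0,0,0],"offset":[0,0,0],"grip":1},{"rot":[0,0,0],"offset":[0,0,0],"grip":1}])

```text
t: 12.7
tcp_pos: [0.5437, -0.2087, 0.0951]
ee_rot: [[0.985, 0.172, -0.001], [0.172, -0.985, -0.0], [-0.001, 0.0, -1.0]]
force: [-7.0, -1.1, 9.8]
opening: 0.006
finger_force: 4.4
```

>>> arm_command(increments=[{"rot":[0,0,0],"offset":[0,0,0],"grip":1},{"rot":[0,0,0],"offset":[0,0,0],"grip":1},{"rot":[0,0,0],"offset":[0,0,0],"grip":1},{"rot":[0,0,0],"offset":[0,0,0],"grip":1},{"rot":[0,0,0],"offset":[0,0,0],"grip":1}])

```text
t: 13.12
tcp_pos: [0.5438, -0.2087, 0.0951]
ee_rot: [[0.985, 0.172, -0.001], [0.172, -0.985, -0.0], [-0.001, 0.0, -1.0]]
force: [-7.2, -1.4, 7.6]
opening: 0.006
finger_force: 4.4
```

>>> arm_command(increments=[{"rot":[0,0,0],"offset":[0,0,0],"grip":1},{"rot":[0,0,0],"offset":[0,0,0],"grip":1},{"rot":[0,0,0],"offset":[0,0,0],"grip":1},{"rot":[0,0,0],"offset":[0,0,0],"grip":1},{"rot":[0,0,0],"offset":[0,0,0],"grip":1}])

```text
t: 13.53
tcp_pos: [0.5437, -0.2087, 0.0951]
ee_rot: [[0.985, 0.172, -0.001], [0.172, -0.985, -0.0], [-0.001, 0.0, -1.0]]
force: [-6.5, -1.0, 8.8]
opening: 0.005
finger_force: 4.4
```

>>> arm_command(increments=[{"rot":[0,0,0],"offset":[0,0,0],"grip":1},{"rot":[0,0,0],"offset":[0,0,0],"grip":1},{"rot":[0,0,0],"offset":[0,0,0],"grip":1},{"rot":[0,0,0],"offset":[0,0,0],"grip":1},{"rot":[0,0,0],"offset":[0,0,0],"grip":1}])

```text
t: 13.95
tcp_pos: [0.5437, -0.2087, 0.0951]
ee_rot: [[0.985, 0.172, -0.001], [0.172, -0.985, -0.0], [-0.001, 0.0, -1.0]]
force: [-7.3, -0.8, 8.9]
opening: 0.008
finger_force: 4.4
```

```bash
python3 -c "
from h import *
s=telemetry.sense();print(s['t'],s['tcp_pos'],s['force'])
if abs(s['tcp_pos'][2]-.095)<.0012: print(order.sign_off())"
```

```text
13.95 [ 0.54374302 -0.2086904   0.09508442] [-7.30617156 -0.82017199  8.89915078]
the job is handed in; nothing more can be done
None
```

The turnbutton was swung across the frame's front rail first, then the paddle was pressed level with the rails and held there for about 3.5 s; I handed the job in at 13.95 s with the robot still holding it down.

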